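Put the check weights back in their cases

ROBOT

A 6-joint arm with a two-finger parallel gripper is mounted at the origin on the work surface. World frame = base frame: x ahead of the robot, y to its left, z up, the work surface at z = 0. Lengths are in m, angles in degrees, forces in N, time in s.
With the tool pointing down it reaches from about 0.3 to 0.75 m from the base axis. Payload 8.5 kg.
Tool frame: the origin (TCP) lies at the very end of the fingers, on their centre line; the grasp point (between the pads) lies env.pinch_z behind it (env.pinch_z is the distance from the TCP to the grasp point, in m); z points along the fingers, y is the line along which they close (so a half turn about z gives the same grasp; the last joint's range is limited). The gripper opens to 85 mm and grips with 20 to 120 N. Pads are 22 mm wide; open, the fingers measure 114 mm over their backs; the gripper's body (76 mm by 85 mm) begins 54 mm behind the grasp point. The pads swing forward as they close: fully open they stand 13 mm farther back than shut.
Start: joints at [-85.789, 21.807, 74.336, -0, 83.858, -12.336], TCP at [0.157, -0.527, 0.231] pointing down, gripper open.
Joint ranges: [-178.18, 178.18], [-50.72, 133.34], [12.68, 142.11], [-81.47, 261.47], [9.98, 163.14], [-165.26, 165.26]. Speed limits (degrees/s): [136.94, 136.94, 180, 180, 180, 180].

INTERFACE

Orientations are given as a 3x3 rotation matrix whose columns are the frame's x, y, z axes.
In Python, from rig import telemetry, get_image, env gives the robot as it stands. The module is installed in compiled form; this text tells all that it offers.
- The arm moves only by the tool apply_moves, never from a script. Its argument "series" is a list of rows, each a list of 7 numbers: the shift along the tool's x, y, z in mm, then the turn, a rotation vector about the tool's x, y, z in degrees, then the opening, from 0 (shut) to 1 (fully open). A call has 1 to 12 rows; each row shifts and turns the commanded pose from where the row before left it, along the tool's axes as they then stand; what a row does not reach is not made up. A row lasts 1/8 s, in which the tool goes at most 62.5 mm and 10.7 degrees, less where a joint would pass 70% of its speed; a pose out of reach is approached as far as the arm can. A call with a gripper value outside its range is refused whole. The fingers move at their own pace and stop on an object; "grip_force" is the grip in N (left out, the last holds). Time passes only in rows, so rows that do not move let the fingers close. It gives the time, the measured TCP pose, the force, the opening and the grip force at its end, in the units of the state.
- telemetry.observe(): the state, without advancing time (a new reading comes with each control period).
- get_image(name): name is "scene" or "top" or "wrist"; returns a dict with "frame" (400x640x3 uint8, red, green, blue), "z_map" (400x640 float32, m along the optical axis (not along the pixel's ray), 0 where there is no reading), "vertical_fov" (degrees; the focal length in pixels is half the picture's height over the tangent of half this angle, whatever the lens; pixels are square), "cx", "cy" (the principal point, pixels), "eye" and "attitude" of the camera in the world; the wrist camera has in their place "mount" (4x4, takes a point from camera to tool coordinates, whose origin is the TCP and whose axes are the flange's). Camera axes: x right, y up, looking along -z (the intrinsics and any distortion apply to the point x, -y, -z); pixel columns grow to the right and rows downward; lengths in m; the calibration is good to about 2 mm. A picture is of the moment at which its call begins: read the wrist's pose just before it.
- env.close_job(): hands the job in; it is judged then, once.
The state is a dict: "time_s": time; "q": joint angles; "qvel": joint speeds; "joint_efforts": joint torques, N m; "position": TCP position; "tool_rot": TCP orientation; "ft_force": force on the tool from outside, world axes, zero at the start; "wrist_torque": the same for the moment, N m; "grip_width": finger opening in m; "gripper_force": force on a finger pad.
Only numpy, scipy, OpenCV 4.12 (cv2) and the standard library are available. Lean on these libraries where they do the work, as an engineer would, in place of code of your own. Each camera call takes 0.05 s, during which the arm holds its last target. There are 200 camera calls.

TASK

The check of the bench scale is finished: take apart the two piles of brass check weights on its pan and put every weight back into its own round wooden case: the largest weight in the largest case, and so on down to the smallest in the smallest. Set each weight down gently so that it lies flat on the floor of its well; do not drop or topple any, and leave the beaker and the dropper bottle on the tray where they are.

Things in the scene. Friction and masses are not known exactly. Their poses are not given: they have to be found in the camera images.
- weight_66: The largest of the five check weights: plain turned brass upright cylinder, 66 mm diameter, 20 mm tall, about 582 g. Origin: centre of its underside, z up along its axis. At the start one of the two bottom weights, on the flat 190 x 235 mm pan of the grey bench scale (fixed, left or right of the cases; pan top 60 mm above the bench, all else on it lower; the highest pile reaches 124 mm). 
- weight_54: The second largest of the five check weights: plain turned brass upright cylinder, 54 mm diameter, 20 mm tall, about 389 g. Origin: centre of its underside, z up along its axis. At the start the bottom weight of the other pile, on the pan of the scale; the two piles stand about 114 mm apart, centre to centre. 
- weight_42: The middle of the five check weights: plain turned brass upright cylinder, 42 mm diameter, 22 mm tall, about 259 g. Origin: centre of its underside, z up along its axis. At the start it stands on either the 66 or the 54 mm weight, up to about 6 mm off-centre. 
- weight_32: The second smallest of the five check weights: plain turned brass upright cylinder, 32 mm diameter, 22 mm tall, about 150 g. Origin: centre of its underside, z up along its axis. At the start it stands on the other one of the two bottom weights, up to about 6 mm off-centre, and carries the 24 mm weight. 
- weight_24: The smallest of the five check weights: plain turned brass upright cylinder, 24 mm diameter, 22 mm tall, about 85 g. Origin: centre of its underside, z up along its axis. At the start it stands on top of the 32 mm weight, up to about 5 mm off-centre. 
- case_66: Place of the 66 mm weight: largest of the five round turned wooden cases, fixed, 96 mm outer diameter, 17 mm high, open above. Its round well is 84 mm wide (9 mm of finger room all round the weight), straight-walled, 7 mm deep, with a flat grey felt floor 10 mm above the bench. Seated, the weight stands 13 mm proud of the rim. Origin: centre of its underside on the bench.
- case_54: Place of the 54 mm weight: second largest of the five round turned wooden cases, fixed, 84 mm outer diameter, 17 mm high, open above. Its round well is 72 mm wide (9 mm of finger room all round the weight), straight-walled, 7 mm deep, with a flat grey felt floor 10 mm above the bench. Seated, the weight stands 13 mm proud of the rim. Origin: centre of its underside on the bench.
- case_42: Place of the 42 mm weight: middle of the five round turned wooden cases, fixed, 72 mm outer diameter, 17 mm high, open above. Its round well is 60 mm wide (9 mm of finger room all round the weight), straight-walled, 7 mm deep, with a flat grey felt floor 10 mm above the bench. Seated, the weight stands 15 mm proud of the rim. Origin: centre of its underside on the bench.
- case_32: Place of the 32 mm weight: second smallest of the five round turned wooden cases, fixed, 62 mm outer diameter, 17 mm high, open above. Its round well is 50 mm wide (9 mm of finger room all round the weight), straight-walled, 7 mm deep, with a flat grey felt floor 10 mm above the bench. Seated, the weight stands 15 mm proud of the rim. Origin: centre of its underside on the bench.
- case_24: Place of the 24 mm weight: smallest of the five round turned wooden cases, fixed, 54 mm outer diameter, 17 mm high, open above. Its round well is 42 mm wide (9 mm of finger room all round the weight), straight-walled, 7 mm deep, with a flat grey felt floor 10 mm above the bench. Seated, the weight stands 15 mm proud of the rim. Origin: centre of its underside on the bench.
- beaker: Bystander: small glass beaker, 54 mm wide at the rim, 65 mm high with a metal rod in it to 86 mm, loose on the magenta tray (270 x 220 mm, rim 16 mm high, at the side of the cases away from the scale; it also has a tube rack 112 mm high on it). Origin: centre of its underside.
- dropper_bottle: Bystander: small amber dropper bottle, 33 mm diameter, 95 mm high, loose on the same tray. Origin: centre of its underside.

How it is judged:
By the outcome, as a careful person would: the job done as asked, in the order asked, and still so for the second after the job is handed in, with the robot touching nothing.
It also fails if it takes over 102 s, if anything falls off the work surface, if the arm or the gripper's body presses on something with over 40 N, if the wrist force passes 120 N, or if a joint passes its speed limit or range.

## Working session

There is one attempt and no reset: what is moved stays moved. The work goes in short steps, Python scripts to look and compute and a tool call to move; the robot and the scene stay as the last step left them, time stands still between calls to the robot, and variables do not carry over. Pictures are saved under pics/ and viewed, at most 14 in all, crops included, and the job is handed in when it is done.

Besides the shell and the picture viewer there is one more tool, called after "Emit:" by a JSON object that holds its "fn" and its "kwargs", one argument or row to a line. apply_moves: Moves the arm, as the interface text tells. Its arguments: {"type":"object","properties":{"series":{"type":"array"},"grip_force":{"type":"number"}},"required":["series"]}

```bash
mkdir -p pics; ls; python3 - <<'E'
from rig import telemetry,get_image,env
import cv2,numpy as np
s=telemetry.observe()
for k,v in s.items(): print(k,np.round(v,4).tolist())
print(env.pinch_z)
for n in("top","scene"):
    d=get_image(n); cv2.imwrite(f"pics/{n}0.png",d["frame"][:,:,::-1])
    np.savez(f"{n}0.npz",**d)
    print(n,{k:np.round(v,4).tolist() for k,v in d.items() if k not in("frame","z_map")})
E
```

```text
pics
time_s 0.0
q [-85.7893, 21.8412, 74.3864, -0.0008, 83.8597, -12.3363]
qvel [-0.0065, -0.0441, -0.0157, -0.0811, 0.0186, 0.0283]
joint_efforts [0.0003, -44.8463, -23.1268, -0.0002, 0.0048, -0.0]
position [0.1566, -0.5269, 0.2307]
tool_rot [[0.9586, 0.2848, -0.0001], [0.2848, -0.9586, 0.0015], [0.0003, -0.0015, -1.0]]
ft_force [-1.4068, -0.4219, -0.1876]
wrist_torque [-0.0239, 0.0203, -0.0134]
gripper_force 0.0
grip_width 0.0853
0.0187
top {'vertical_fov': 53.1683, 'cx': 328.6338, 'cy': 209.2864, 'eye': [0.4993, 0.0198, 1.1078], 'attitude': [[-0.0231, 0.9988, -0.0442], [-0.9997, -0.0228, 0.0072], [0.0062, 0.0444, 0.999]]}
scene {'vertical_fov': 54.2507, 'cx': 322.487, 'cy': 199.0316, 'eye': [1.0909, 0.1619, 0.809], 'attitude': [[-0.2486, -0.7567, 0.6047], [0.9685, -0.1848, 0.1669], [-0.0146, 0.6271, 0.7788]]}
```

View pics/top0.png

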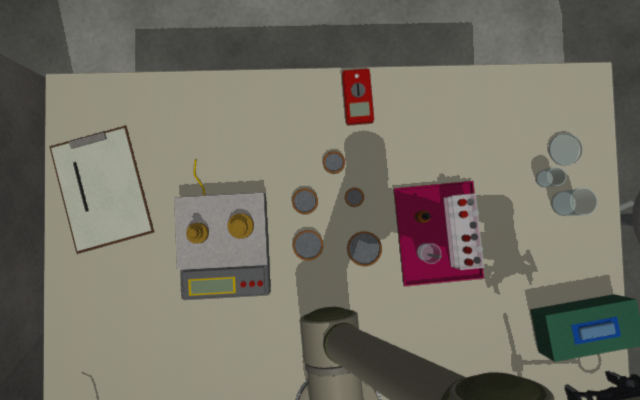

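View pics/scene0.png

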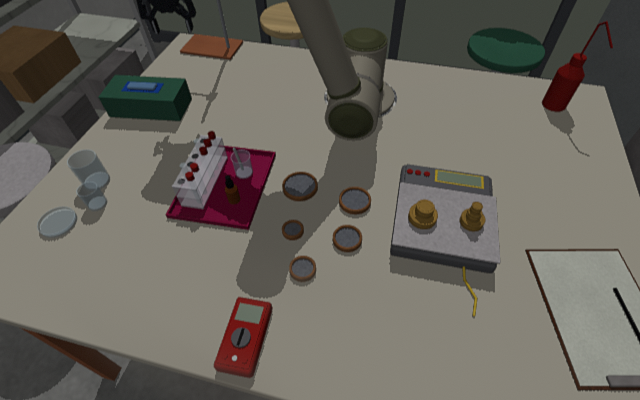

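The top view shows the two piles on the scale pan at about (240,224) and (197,232). The cases are at (333,161), (305,200), (354,197), (307,244) and (364,248). The scene view shows the single 42 mm weight on the pile at (423,213) and the 32+24 mm stack at (473,215).

```bash
cat > h.py <<'E'
import numpy as np,cv2
from rig import telemetry,get_image,env
def load(n): return dict(np.load(n,allow_pickle=True))
def cam(d,st=None):
    f=d["frame"].shape[0]/2/np.tan(np.radians(float(d["vertical_fov"])/2))
    if "mount" in d:
        M=np.asarray(d["mount"]); R0=np.asarray(st["tool_rot"])
        return f,R0@M[:3,:3],R0@M[:3,3]+np.asarray(st["position"])
    return f,np.asarray(d["attitude"]),np.asarray(d["eye"])
def rays(d,uv,st=None):
    f,R,e=cam(d,st); uv=np.asarray(uv,float).reshape(-1,2)
    c=np.c_[(uv[:,0]-d["cx"])/f,-(uv[:,1]-d["cy"])/f,-np.ones(len(uv))]
    return e,c@R.T
def plane(d,uv,z,st=None):
    e,r=rays(d,uv,st); return e+r*((z-e[2])/r[:,2])[:,None]
def cloud(d,st=None):
    v,u=np.mgrid[:400,:640]; e,r=rays(d,np.c_[u.ravel(),v.ravel()],st)
    return (e+r*d["z_map"].reshape(-1,1)).reshape(400,640,3)
def circ(p):
    p=np.asarray(p)[:,:2]; A=np.c_[2*p,np.ones(len(p))]
    s=np.linalg.lstsq(A,(p**2).sum(1),rcond=None)[0]
    return s[:2],np.sqrt(s[2]+s[:2]@s[:2])
def snap(n):
    s=telemetry.observe(); d=get_image("wrist"); cv2.imwrite(f"pics/{n}.png",d["frame"][:,:,::-1]); return s,d
E
python3 - <<'E'
from h import *
for n,pc in(("top0.npz",[(333,161),(305,200),(354,197),(307,244),(364,248)]),("scene0.npz",[(303,268),(347,238),(292,229),(354,200),(300,185)])):
    d=load(n); hsv=cv2.cvtColor(d["frame"],cv2.COLOR_RGB2HSV); C=cloud(d)
    print(n,"bench z",np.round(np.median(C[120:140,230:250,2]),4) if 'top' in n else '', "hsv bench",hsv[130,240])
    rim=((hsv[:,:,1]>100)&(hsv[:,:,0]<16)).astype(np.uint8)
    for p in pc:
        cnt,_=cv2.findContours(rim,cv2.RETR_EXTERNAL,cv2.CHAIN_APPROX_NONE)
        near=[c for c in cnt if len(c)>15 and np.linalg.norm(c.reshape(-1,2).mean(0)-p)<12]
        if not near: print(p,"none",hsv[p[1],p[0]]);continue
        c=np.vstack(near).reshape(-1,1,2); (u,v),ax,_=cv2.fitEllipse(cv2.convexHull(c))
        q=plane(d,c.reshape(-1,2),.017); cc,r=circ(q)
        print(p,"ell",np.round([u,v,*ax],1),"world",np.round(plane(d,[(u,v)],.017)[0,:2],4),"circ",np.round([*cc,2*r],4),len(c))
    # piles by depth height
    z=C[:,:,2]; m=((hsv[:,:,1]>120)&(hsv[:,:,0]>14)&(hsv[:,:,0]<30))
    reg=(C[:,:,1]>.15)&(C[:,:,1]<.5)&(C[:,:,0]>.25)&(C[:,:,0]<.65)&m
    for lo,hi in((.074,.088),(.094,.110),(.116,.132)):
        k=(reg&(z>lo)&(z<hi)).astype(np.uint8); nn,lab,st,ce=cv2.connectedComponentsWithStats(k)
        for i in range(1,nn):
            if st[i,4]>12:
                P=C[lab==i]; cc,r=cv2.minEnclosingCircle((P[:,:2]*1000).astype(np.float32)); print(lo,st[i,4],np.round(ce[i]),"mean",np.round(P.mean(0),4),"minenc",np.round(cc,1),round(2*r,1))
E
```

```text
top0.npz bench z 0.0001 hsv bench [ 26  36 149]
(333, 161) ell [333.5 161.8  21.5  21.8] world [ 0.6778 -0.0046] circ [ 0.6778 -0.0046  0.0577] 60
(305, 200) ell [304.5 200.7  25.3  25.3] world [0.5724 0.0772] circ [0.5724 0.0772 0.0676] 72
(354, 197) ell [354.1 196.7  18.5  18.7] world [ 0.5805 -0.0587] circ [ 0.5808 -0.0589  0.0487] 52
(307, 244) ell [307.6 244.9  29.6  30.4] world [0.4518 0.0714] circ [0.4518 0.0714 0.0798] 83
(364, 248) ell [364.1 248.4  33.8  34.1] world [ 0.4389 -0.0821] circ [ 0.4388 -0.0821  0.0903] 97
0.074 262 [242. 224.] mean [0.5123 0.236  0.0798] minenc [507.7 241.6] 65.3
0.074 179 [199. 232.] mean [0.4933 0.347  0.08  ] minenc [492.  352.9] 53.2
0.094 224 [238. 227.] mean [0.5034 0.2415 0.1015] minenc [503.5 242.4] 42.9
0.094 57 [197. 233.] mean [0.492  0.3452 0.1013] minenc [492.3 351.3] 32.1
0.116 83 [192. 233.] mean [0.4923 0.3494 0.1233] minenc [492.2 349.7] 24.3
scene0.npz bench z  hsv bench [ 24  26 135]
(303, 268) ell [302.  267.5  23.7  26.6] world [ 0.6818 -0.0034] circ [ 0.681  -0.0036  0.0591] 71
(347, 238) ell [346.9 238.1  26.5  29.2] world [0.5789 0.0793] circ [0.578  0.0791 0.0715] 78
(292, 229) ell [292.2 229.4  19.7  21.8] world [ 0.5865 -0.0562] circ [ 0.5861 -0.0565  0.0543] 58
(354, 200) ell [354.5 200.   27.3  31.9] world [0.4593 0.0735] circ [0.4582 0.0732 0.0851] 84
(300, 185) ell [299.6 186.   28.7  35.3] world [ 0.4471 -0.0787] circ [ 0.4457 -0.079   0.0961] 90
0.074 312 [422. 218.] mean [0.523  0.2418 0.0795] minenc [511.8 242.7] 66.1
0.074 218 [472. 221.] mean [0.5054 0.3526 0.0791] minenc [496.7 355.1] 55.1
0.094 234 [425. 207.] mean [0.5091 0.2429 0.1005] minenc [507. 243.] 42.5
0.094 92 [474. 215.] mean [0.5038 0.3508 0.1007] minenc [497.1 352.7] 32.5
0.116 86 [477. 206.] mean [0.4973 0.3505 0.1223] minenc [495.8 350.8] 23.8
```

Emit:
{"fn": "apply_moves", "kwargs": {
  "series": [
    [0,0,-10,0,0,-10.5,1],
    [0,0,-10,0,0,-10.5,1],
    [0,0,-10,0,0,-10.5,1],
    [0,0,-10,0,0,-10.5,1],
    [0,0,-10,0,0,-10.5,1],
    [0,0,-10,0,0,-10.5,1],
    [0,0,-10,0,0,-10.5,1],
    [56,24,0,0,0,0,1],
    [56,24,0,0,0,0,1],
    [56,24,0,0,0,0,1],
    [56,24,0,0,0,0,1],
    [56,24,0,0,0,0,1]
  ],
  "grip_force": 40
}}

```text
time_s: 1.6
position: [0.2767, -0.2452, 0.3012]
tool_rot: [[-0.0, 1.0, 0.0], [1.0, 0.0, 0.0], [0.0, 0.0, -1.0]]
ft_force: [0.9, -0.0, 0.5]
grip_width: 0.0855
gripper_force: 0.0
```

Emit:
{"fn": "apply_moves", "kwargs": {
  "series": [
    [56,24,0,0,0,0,1],
    [56,24,0,0,0,0,1],
    [56,24,0,0,0,0,1],
    [56,24,0,0,0,0,1],
    [56,24,0,0,0,0,1],
    [0,0,0,0,0,0,1]
  ]
}}

```text
time_s: 2.35
position: [0.3964, 0.0365, 0.301]
tool_rot: [[-0.008, 1.0, -0.001], [1.0, 0.008, 0.001], [0.001, -0.001, -1.0]]
ft_force: [0.3, -0.1, 0.3]
grip_width: 0.0852
gripper_force: 0.0
```

```bash
python3 - <<'E'
from h import *
s,d=snap("w1"); np.savez("w1.npz",s=s,**d)
print(s["time_s"],np.round(s["position"],4),np.round(s["tool_rot"],4).tolist(),np.round(s["q"],1)); print(np.round(d["mount"],4),d["vertical_fov"],d["cx"],d["cy"])
E
```

```text
2.35 [0.3964 0.0365 0.301 ] [[-0.0084, 1.0, -0.0008], [1.0, 0.0084, 0.0007], [0.0007, -0.0008, -1.0]] [-11.9   3.3  87.5   0.   89.3 -12.4]
[[-1.000e-03  9.589e-01  2.839e-01  7.250e-02]
 [ 1.000e+00  8.000e-04  6.000e-04 -6.000e-04]
 [ 3.000e-04  2.839e-01 -9.589e-01 -1.421e-01]
 [ 0.000e+00  0.000e+00  0.000e+00  1.000e+00]] 67.14142360076393 316.22876521027257 199.9861456141753
```

View pics/w1.png

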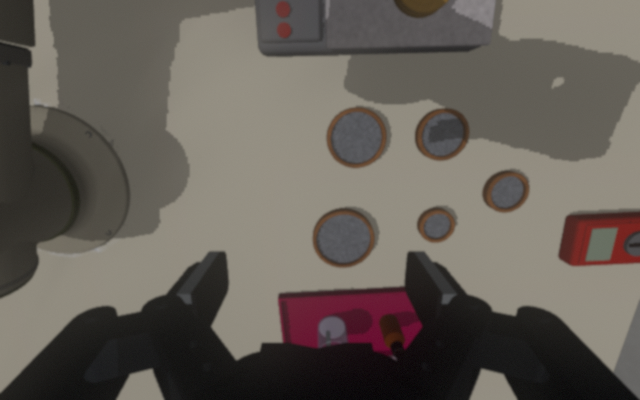

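The wrist view shows all five cases: (357,137), (442,134), (506,190), (436,225) and (344,237). The scale is at the top edge.

```bash
cat >> h.py <<'E'
def cases(d,st,pc):
    hsv=cv2.cvtColor(d["frame"],cv2.COLOR_RGB2HSV)
    rim=((hsv[:,:,1]>100)&(hsv[:,:,0]<16)).astype(np.uint8)
    cnt,_=cv2.findContours(rim,cv2.RETR_EXTERNAL,cv2.CHAIN_APPROX_NONE)
    for n,p in pc.items():
        near=[c for c in cnt if len(c)>25 and np.linalg.norm(c.reshape(-1,2).mean(0)-p)<15]
        if not near: print(n,"none");continue
        c=np.vstack(near).reshape(-1,2); q=plane(d,c,.017,st); cc,r=circ(q)
        print(n,"circ",np.round([*cc,2*r],4),len(c))
E
python3 - <<'E'
from h import *
d=load("w1.npz"); s=d.pop("s").item()
print(np.round(s["qvel"],2))
cases(d,s,{54:(357,137),42:(442,134),32:(506,190),24:(436,225),66:(344,237)})
E
```

```text
[-6.39 -1.19  1.41 -1.33 -0.02 -3.65]
54 circ [0.4508 0.0736 0.0794] 165
42 circ [0.569  0.079  0.0685] 142
32 circ [ 0.6732 -0.002   0.0595] 121
24 circ [ 0.5772 -0.0555  0.0513] 94
66 circ [ 0.4373 -0.0785  0.0913] 163
```

Emit:
{"fn": "apply_moves", "kwargs": {
  "series": [
    [51,20,0,0,0,0,1],
    [51,20,0,0,0,0,1],
    [51,20,0,0,0,0,1],
    [40,20,0,0,0,0,1],
    [0,20,0,0,0,0,1],
    [0,0,0,0,0,0,1],
    [0,0,0,0,0,0,1]
  ]
}}

```text
time_s: 3.28
position: [0.4958, 0.2247, 0.3013]
tool_rot: [[0.001, 1.0, -0.0], [1.0, -0.001, -0.0], [-0.0, -0.0, -1.0]]
ft_force: [1.0, -1.7, 0.8]
grip_width: 0.0853
gripper_force: 0.0
```

```bash
python3 - <<'E'
from h import *
s,d=snap("w2"); np.savez("w2.npz",s=s,**d)
print(s["time_s"],np.round(s["position"],4),np.round(s["tool_rot"],4).tolist(),np.round(s["qvel"],1))
E
```

```text
3.275 [0.4958 0.2247 0.3013] [[0.0012, 1.0, -0.0005], [1.0, -0.0012, -0.0002], [-0.0002, -0.0005, -1.0]] [ 0.5 -0.6  0.   0.   0.1  0. ]
```

View pics/w2.png

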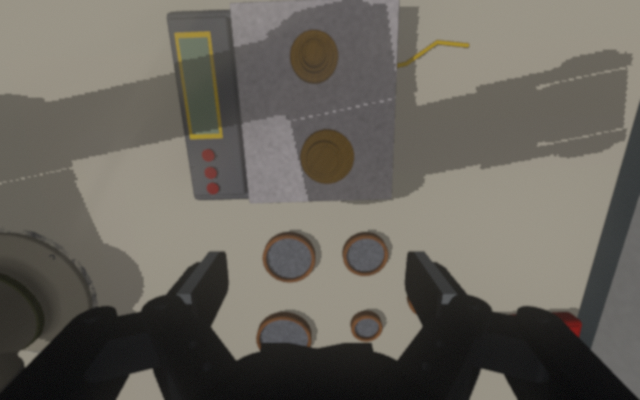

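The piles are at (315,55) and (327,156). The 54 and 42 mm cases are at (289,257) and (366,253).

```bash
cat >> h.py <<'E'
def piles(d,st,reg=None):
    hsv=cv2.cvtColor(d["frame"],cv2.COLOR_RGB2HSV); C=cloud(d,st)
    m=(hsv[:,:,1]>110)&(hsv[:,:,0]>10)&(hsv[:,:,0]<30)&(C[:,:,1]>.18)&(C[:,:,1]<.42)&(C[:,:,0]>.4)&(C[:,:,0]<.58)
    for top in(.08,.102,.124):
        k=(m&(abs(C[:,:,2]-top)<.006)).astype(np.uint8); nn,lab,sx,ce=cv2.connectedComponentsWithStats(k)
        for i in range(1,nn):
            if sx[i,4]>60:
                cnt,_=cv2.findContours((lab==i).astype(np.uint8),cv2.RETR_EXTERNAL,cv2.CHAIN_APPROX_NONE)
                q=plane(d,cnt[0].reshape(-1,2),top,st)
                cc,r=cv2.minEnclosingCircle((q[:,:2]*1000).astype(np.float32)); c2,r2=circ(q)
                print(top,sx[i,4],"z",np.round(np.median(C[lab==i][:,2]),4),"px",np.round(ce[i]),"enc",np.round(cc,1),round(2*r,1),"circ",np.round([*c2*1000,2000*r2],1))
E
python3 - <<'E'
from h import *
d=load("w2.npz"); s=d.pop("s").item()
cases(d,s,{54:(289,257),42:(366,253),24:(366,325)})
piles(d,s)
E
```

```text
54 circ [0.4514 0.0761 0.0795] 140
42 circ [0.5704 0.0818 0.068 ] 120
24 circ [ 0.5782 -0.0526  0.0515] 82
0.08 579 z 0.0793 px [309.  48.] enc [492.  355.6] 49.8 circ [491.7 356.3  42.9]
0.08 1017 z 0.0791 px [330. 154.] enc [507.6 244. ] 62.9 circ [507.8 244.   61.4]
0.102 77 z 0.101 px [302.  52.] enc [486.7 355.1] 27.6 circ [492.5 353.9  29.1]
0.102 1058 z 0.1011 px [324. 159.] enc [503.7 244.4] 41.8 circ [503.7 244.4  40.8]
0.124 483 z 0.1233 px [313.  51.] enc [492.8 351.8] 23.9 circ [492.5 352.6  22.1]
```

Emit:
{"fn": "apply_moves", "kwargs": {
  "series": [
    [42,-1,20,0,0,0,1],
    [42,-1,40,0,0,0,1],
    [42,-1,40,0,0,0,1],
    [0,0,41,0,0,0,1],
    [0,0,0,0,0,0,1],
    [0,0,0,0,0,0,1]
  ]
}}

```text
time_s: 4.08
position: [0.4937, 0.3517, 0.1625]
tool_rot: [[0.0, 1.0, 0.003], [1.0, -0.0, 0.001], [0.001, 0.003, -1.0]]
ft_force: [1.2, -0.0, 0.6]
grip_width: 0.085
gripper_force: 0.0
```

```bash
python3 - <<'E'
from h import *
s,d=snap("w3"); np.savez("w3.npz",s=s,**d)
print(s["time_s"],np.round(s["position"],4),np.round(s["qvel"],1))
piles(d,s)
E
```

```text
4.075 [0.4937 0.3517 0.1625] [-0.1 -0.7 -0.7 -0.  -0.3 -0. ]
0.08 1732 z 0.0792 px [315. 191.] enc [492.6 356.9] 52.9 circ [492.4 357.   45.3]
0.08 1758 z 0.079 px [336. 309.] enc [507.4 247.6] 66.2 circ [507.5 248.   55.3]
0.102 634 z 0.1011 px [315. 204.] enc [492.6 354.8] 32.5 circ [492.6 354.8  27.9]
0.102 1202 z 0.1009 px [328. 332.] enc [503.5 248.8] 41.3 circ [503.  252.4  34.3]
0.124 992 z 0.1231 px [315. 225.] enc [492.5 353.6] 24.3 circ [492.6 353.6  23. ]
```

View pics/w3.png

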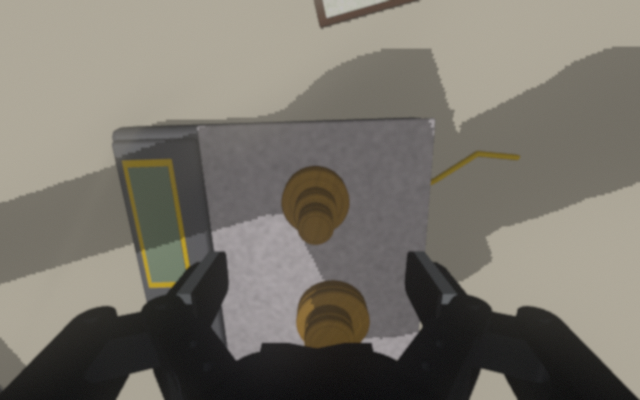

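The 24 mm weight, at about (315,225), is centred between the fingertips at x 225 and 407. I'll go down and grip it.

Emit:
{"fn": "apply_moves", "kwargs": {
  "series": [
    [0,-1,20,0,0,0,1],
    [0,0,20,0,0,0,1],
    [0,0,9,0,0,0,0.7],
    [0,0,0,0,0,0,0.5],
    [0,0,0,0,0,0,0.35],
    [0,0,0,0,0,0,0],
    [0,0,0,0,0,0,0],
    [0,0,0,0,0,0,0],
    [0,0,0,0,0,0,0]
  ],
  "grip_force": 30
}}

```text
time_s: 5.25
position: [0.4924, 0.3523, 0.1125]
tool_rot: [[-0.001, 1.0, 0.002], [1.0, 0.001, 0.001], [0.001, 0.002, -1.0]]
ft_force: [-0.3, -0.2, 6.4]
grip_width: 0.0225
gripper_force: 29.4
```

Emit:
{"fn": "apply_moves", "kwargs": {
  "series": [
    [0,0,-10,0,0,0,0],
    [0,0,-25,0,0,0,0],
    [0,0,-20,0,0,0,0],
    [-51,11,0,0,0,0,0],
    [-51,11,0,0,0,0,0],
    [-51,11,0,0,0,0,0],
    [-51,11,0,0,0,0,0],
    [-51,11,0,0,0,0,0],
    [-51,11,10,0,0,0,0],
    [-51,11,30,0,0,0,0],
    [-52,10,35,0,0,0,0],
    [0,0,0,0,0,0,0]
  ]
}}

```text
time_s: 6.75
position: [0.5784, -0.059, 0.0895]
tool_rot: [[0.004, 1.0, -0.004], [1.0, -0.004, 0.001], [0.001, -0.004, -1.0]]
ft_force: [-0.1, 0.3, -0.4]
grip_width: 0.0224
gripper_force: 29.6
```

Emit:
{"fn": "apply_moves", "kwargs": {
  "series": [
    [0,0,10,0,0,0,0],
    [0,0,0,0,0,0,0]
  ]
}}

```text
time_s: 7.0
position: [0.5788, -0.0548, 0.0818]
tool_rot: [[-0.002, 1.0, -0.001], [1.0, 0.002, 0.0], [0.0, -0.001, -1.0]]
ft_force: [-0.2, -0.0, -0.6]
grip_width: 0.0224
gripper_force: 29.7
```

```bash
python3 - <<'E'
from h import *
s,d=snap("w4"); np.savez("w4.npz",s=s,**d)
print(s["time_s"],np.round(s["position"],4),np.round(s["qvel"],1))
E
```

```text
7.0 [ 0.5788 -0.0548  0.0818] [ 0.3 -0.6 -0.9 -0.1  0.5 -0. ]
```

View pics/w4.png

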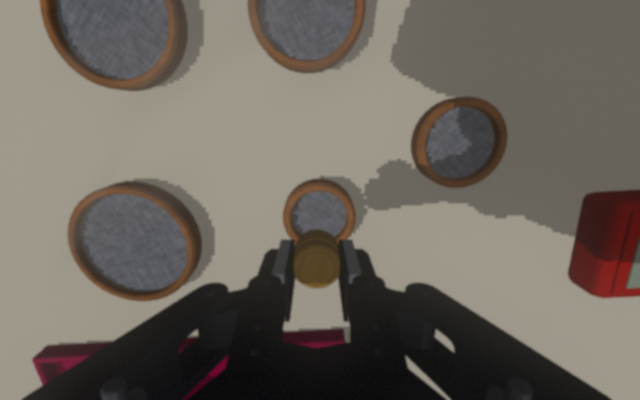

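The held weight is at (316,258) and its case is behind it at (319,213). I'll compare the two.

```bash
python3 - <<'E'
from h import *
d=load("w4.npz"); s=d.pop("s").item()
hsv=cv2.cvtColor(d["frame"],cv2.COLOR_RGB2HSV)
rim=((hsv[:,:,1]>90)&(hsv[:,:,0]<15)).astype(np.uint8)
cnt,_=cv2.findContours(rim,cv2.RETR_EXTERNAL,cv2.CHAIN_APPROX_NONE)
for n,p,dia in((24,(319,213),54),(66,(135,240),96),(32,(459,141),62)):
    c=np.vstack([c for c in cnt if len(c)>10 and np.linalg.norm(c.reshape(-1,2).mean(0)-p)<25]).reshape(-1,2)
    if n==24: c=c[c[:,1]<225]; c=c[[i for i in range(len(c)) if np.linalg.norm(c[i]-np.array(p))>28]]
    cc,r=circ(plane(d,c,.017,s)); print(n,np.round([*cc,2*r],4),len(c))
m=((hsv[:,:,1]>110)&(hsv[:,:,0]>14)&(hsv[:,:,0]<30)).astype(np.uint8); m[:,:285]=0;m[:,350:]=0;m[:225]=0;m[292:]=0
P=cloud(d,s)[m>0]; z=P[:,2]; print(len(z),np.percentile(z,[10,50,90]).round(4)); t=P[z>np.percentile(z,95)-.004]; print("wt top",t.mean(0).round(4),t.min(0).round(4),t.max(0).round(4))
E
```

```text
24 [ 0.5799 -0.0533  0.0477] 150
66 [ 0.4409 -0.0799  0.0935] 367
32 [ 0.6748 -0.0033  0.0608] 260
2034 [0.0837 0.0923 0.0932]
wt top [ 0.5782 -0.0535  0.0933] [ 0.5671 -0.0661  0.0895] [0.5894 0.0176 0.2239]
```

Emit:
{"fn": "apply_moves", "kwargs": {
  "series": [
    [-1,1,20,0,0,0,0],
    [0,0,20,0,0,0,0],
    [0,0,12,0,0,0,0],
    [0,0,4,0,0,0,0],
    [0,0,0,0,0,0,0],
    [0,0,0,0,0,0,0]
  ]
}}

```text
time_s: 7.8
position: [0.5805, -0.0571, 0.0265]
tool_rot: [[-0.001, 1.0, 0.001], [1.0, 0.001, -0.0], [-0.0, 0.001, -1.0]]
ft_force: [0.2, 0.5, 0.3]
grip_width: 0.0224
gripper_force: 29.7
```

Emit:
{"fn": "apply_moves", "kwargs": {
  "series": [
    [0,0,3,0,0,0,0],
    [0,0,2,0,0,0,0],
    [0,0,0.5,0,0,0,0],
    [0,0,0,0,0,0,0],
    [0,0,0,0,0,0,0]
  ]
}}

```text
time_s: 8.43
position: [0.5801, -0.0571, 0.0205]
tool_rot: [[-0.001, 1.0, 0.0], [1.0, 0.001, -0.0], [-0.0, 0.0, -1.0]]
ft_force: [-1.8, -0.4, 2.2]
grip_width: 0.0226
gripper_force: 30.0
```

Emit:
{"fn": "apply_moves", "kwargs": {
  "series": [
    [0,0,0.4,0,0,0,0],
    [0,0,0,0,0,0,0],
    [0,0,0,0,0,0,0.33],
    [0,0,0,0,0,0,0.4],
    [0,0,0,0,0,0,0.5],
    [0,0,0,0,0,0,0.6],
    [0,0,-15,0,0,0,0.7],
    [0,0,-40,0,0,0,1],
    [0,0,-60,0,0,0,1]
  ]
}}

```text
time_s: 9.55
position: [0.5794, -0.0569, 0.1361]
tool_rot: [[-0.001, 1.0, -0.002], [1.0, 0.001, 0.001], [0.001, -0.002, -1.0]]
ft_force: [-0.0, -0.3, 0.5]
grip_width: 0.0852
gripper_force: 0.0
```

Emit:
{"fn": "apply_moves", "kwargs": {
  "series": [
    [51,-11,-5,0,0,0,1],
    [51,-11,0,0,0,0,1],
    [51,-11,0,0,0,0,1],
    [51,-11,0,0,0,0,1],
    [51,-11,0,0,0,0,1],
    [51,-11,0,0,0,0,1],
    [51,-11,0,0,0,0,1],
    [53,-10,0,0,0,0,1],
    [0,0,0,0,0,0,1],
    [0,0,15,0,0,0,1],
    [0,0,10,0,0,0,1],
    [0,0,0,0,0,0,1]
  ]
}}

```text
time_s: 11.05
position: [0.4927, 0.3517, 0.1138]
tool_rot: [[0.001, 1.0, -0.002], [1.0, -0.001, -0.001], [-0.001, -0.002, -1.0]]
ft_force: [-0.8, -0.2, -0.5]
grip_width: 0.0854
gripper_force: 0.0
```

```bash
python3 - <<'E'
from h import *
s,d=snap("w5"); np.savez("w5.npz",s=s,**d)
print(s["time_s"],np.round(s["position"],4),np.round(s["qvel"],1))
piles(d,s)
E
```

```text
11.05 [0.4927 0.3517 0.1138] [ 0.2 -0.9 -1.5  0.   0.7 -0.1]
0.08 2731 z 0.0792 px [317. 209.] enc [492.5 356.9] 53.2 circ [492.4 357.4  45.6]
0.08 955 z 0.0787 px [337. 337.] enc [508.4 263.3] 55.5 circ [508.7 261.3  40. ]
0.102 2367 z 0.1012 px [317. 240.] enc [492.7 355.1] 32.4 circ [492.6 355.   31.3]
```

Emit:
{"fn": "apply_moves", "kwargs": {
  "series": [
    [2,0,12,0,0,0,1],
    [0,0,12,0,0,0,1],
    [0,0,0,0,0,0,0.7],
    [0,0,0,0,0,0,0.45],
    [0,0,0,0,0,0,0.2],
    [0,0,0,0,0,0,0],
    [0,0,0,0,0,0,0],
    [0,0,0,0,0,0,0]
  ],
  "grip_force": 40
}}

```text
time_s: 12.1
position: [0.4931, 0.355, 0.0916]
tool_rot: [[-0.001, 1.0, 0.001], [1.0, 0.001, 0.001], [0.001, 0.001, -1.0]]
ft_force: [0.2, -0.2, 5.4]
grip_width: 0.03
gripper_force: 39.6
```

Emit:
{"fn": "apply_moves", "kwargs": {
  "series": [
    [0,0,-8,0,0,0,0],
    [0,0,-25,0,0,0,0],
    [0,0,-22,0,0,0,0],
    [-51,26,0,0,0,0,0],
    [-51,26,0,0,0,0,0],
    [-51,26,0,0,0,0,0],
    [-51,26,0,0,0,0,0],
    [-51,26,0,0,0,0,0],
    [-51,26,15,0,0,0,0],
    [-51,26,30,0,0,0,0],
    [-2,0,30,0,0,0,0],
    [0,0,0,0,0,0,0]
  ]
}}

```text
time_s: 13.6
position: [0.6728, -0.0026, 0.0694]
tool_rot: [[0.0, 1.0, -0.006], [1.0, -0.0, 0.001], [0.001, -0.006, -1.0]]
ft_force: [-0.9, -0.6, -2.0]
grip_width: 0.0297
gripper_force: 39.9
```

Emit:
{"fn": "apply_moves", "kwargs": {
  "series": [
    [0,0,0,0,0,0,0],
    [0,0,0,0,0,0,0]
  ]
}}

```text
time_s: 13.85
position: [0.6747, -0.0016, 0.0738]
tool_rot: [[-0.002, 1.0, 0.003], [1.0, 0.002, -0.0], [-0.0, 0.003, -1.0]]
ft_force: [-0.4, -0.3, -0.6]
grip_width: 0.0301
gripper_force: 39.9
```

```bash
python3 - <<'E'
from h import *
s,d=snap("w6"); np.savez("w6.npz",s=s,**d)
print(s["time_s"],np.round(s["position"],4),np.round(s["qvel"],1))
E
```

```text
13.85 [ 0.6747 -0.0016  0.0738] [-0.2  0.2  0.3  0.  -0.2 -0.1]
```

View pics/w6.png

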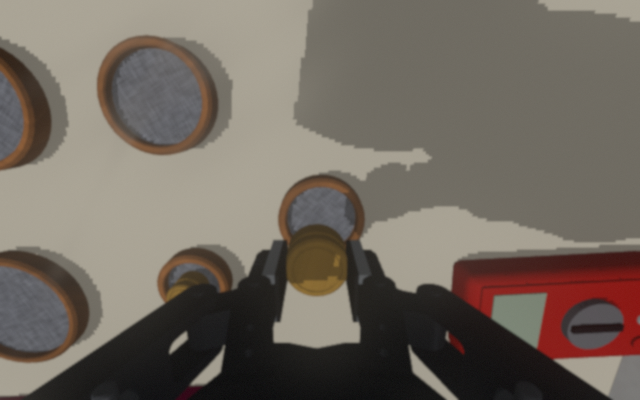

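```bash
cat >> h.py <<'E'
def under(d,s,p,ymax,rad):
    hsv=cv2.cvtColor(d["frame"],cv2.COLOR_RGB2HSV)
    rim=((hsv[:,:,1]>90)&(hsv[:,:,0]<14)).astype(np.uint8)
    v,u=np.nonzero(rim); k=(np.hypot(u-p[0],v-p[1])<rad*1.25)&(v<ymax); u,v=u[k],v[k]
    # outermost rim pixel per direction
    a=np.round(np.arctan2(v-p[1],u-p[0])*20).astype(int); r=np.hypot(u-p[0],v-p[1])
    o=[np.flatnonzero(a==t)[np.argmax(r[a==t])] for t in np.unique(a)]
    c,rr=circ(plane(d,np.c_[u,v][o],.017,s)); print("case",np.round([*c,2*rr],4),len(o))
E
python3 - <<'E'
from h import *
d=load("w6.npz"); s=d.pop("s").item()
under(d,s,(321,214),225,43)
cases(d,s,{42:(157,95)})
E
```

```text
case [ 0.6775 -0.0009  0.058 ] 75
42 none
```

Emit:
{"fn": "apply_moves", "kwargs": {
  "series": [
    [-0.5,2,20,0,0,0,0],
    [0,0,16,0,0,0,0],
    [0,0,8,0,0,0,0],
    [0,0,2,0,0,0,0],
    [0,0,0,0,0,0,0],
    [0,0,0,0,0,0,0]
  ]
}}

```text
time_s: 14.65
position: [0.6765, -0.0029, 0.0265]
tool_rot: [[-0.001, 1.0, 0.001], [1.0, 0.001, -0.0], [-0.0, 0.001, -1.0]]
ft_force: [0.0, 0.0, -1.5]
grip_width: 0.0297
gripper_force: 39.9
```

Emit:
{"fn": "apply_moves", "kwargs": {
  "series": [
    [0,0,2,0,0,0,0],
    [0,0,1.5,0,0,0,0],
    [0,0,1,0,0,0,0],
    [0,0,0.4,0,0,0,0],
    [0,0,0,0,0,0,0],
    [0,0,0,0,0,0,0]
  ]
}}

```text
time_s: 15.4
position: [0.6762, -0.0028, 0.0216]
tool_rot: [[-0.001, 1.0, 0.0], [1.0, 0.001, -0.0], [-0.0, 0.0, -1.0]]
ft_force: [-3.2, 0.5, 5.5]
grip_width: 0.0298
gripper_force: 40.5
```

Emit:
{"fn": "apply_moves", "kwargs": {
  "series": [
    [0,0,0,0,0,0,0.42],
    [0,0,0,0,0,0,0.5],
    [0,0,0,0,0,0,0.6],
    [0,0,-15,0,0,0,0.75],
    [0,0,-40,0,0,0,1],
    [0,0,-60,0,0,0,1],
    [50,-35,0,0,0,0,1],
    [50,-35,0,0,0,0,1],
    [50,-35,0,0,0,0,1],
    [50,-35,0,0,0,0,1],
    [47,-32,0,0,0,0,1],
    [0,0,0,0,0,0,1]
  ]
}}

```text
time_s: 16.9
position: [0.502, 0.2468, 0.1374]
tool_rot: [[-0.006, 1.0, 0.001], [1.0, 0.006, 0.001], [0.001, 0.001, -1.0]]
ft_force: [0.7, -0.3, -0.2]
grip_width: 0.0855
gripper_force: 0.0
```

Emit:
{"fn": "apply_moves", "kwargs": {
  "series": [
    [0,0,12,0,0,0,1],
    [0,0,12,0,0,0,1],
    [0,0,0,0,0,0,1]
  ]
}}

```text
time_s: 17.27
position: [0.504, 0.243, 0.1106]
tool_rot: [[0.001, 1.0, -0.003], [1.0, -0.001, -0.001], [-0.001, -0.003, -1.0]]
ft_force: [0.2, 0.1, -0.4]
grip_width: 0.0855
gripper_force: 0.0
```

```bash
python3 - <<'E'
from h import *
s,d=snap("w7"); np.savez("w7.npz",s=s,**d)
print(s["time_s"],np.round(s["position"],4),np.round(s["qvel"],1))
piles(d,s)
E
```

```text
17.275 [0.504  0.243  0.1106] [ 0.3 -1.1 -1.4  0.   0.9  0.1]
0.08 7241 z 0.0795 px [295.  38.] enc [492.6 354.4] 52.1 circ [492.5 351.4  47.4]
0.08 3520 z 0.0792 px [331. 212.] enc [507.9 244.9] 65.1 circ [507.5 244.4  57.4]
0.102 4164 z 0.1012 px [317. 244.] enc [504.  245.2] 42.5 circ [503.9 245.   41.1]
```

Emit:
{"fn": "apply_moves", "kwargs": {
  "series": [
    [1,0,12,0,0,0,1],
    [0,0,11,0,0,0,1],
    [0,0,0,0,0,0,0.8],
    [0,0,0,0,0,0,0.55],
    [0,0,0,0,0,0,0.3],
    [0,0,0,0,0,0,0],
    [0,0,0,0,0,0,0],
    [0,0,0,0,0,0,0]
  ],
  "grip_force": 50
}}

```text
time_s: 18.32
position: [0.5043, 0.2452, 0.0897]
tool_rot: [[-0.001, 1.0, 0.001], [1.0, 0.001, 0.0], [0.0, 0.001, -1.0]]
ft_force: [-0.9, -0.1, 6.3]
grip_width: 0.0397
gripper_force: 50.5
```

Emit:
{"fn": "apply_moves", "kwargs": {
  "series": [
    [0,0,-8,0,0,0,0],
    [0,0,-25,0,0,0,0],
    [0,0,-20,0,0,0,0],
    [-42,17,0,0,0,0,0],
    [-42,17,0,0,0,0,0],
    [-42,17,0,0,0,0,0],
    [-41,17,0,0,0,0,0],
    [0,0,30,0,0,0,0],
    [0,0,25,0,0,0,0],
    [0,0,15,0,0,0,0],
    [0,0,0,0,0,0,0],
    [0,0,0,0,0,0,0]
  ]
}}

```text
time_s: 19.82
position: [0.5726, 0.0782, 0.073]
tool_rot: [[-0.001, 1.0, 0.002], [1.0, 0.001, -0.0], [-0.0, 0.002, -1.0]]
ft_force: [0.6, -0.1, -2.1]
grip_width: 0.0399
gripper_force: 50.9
```

```bash
python3 - <<'E'
from h import *
s,d=snap("w8"); np.savez("w8.npz",s=s,**d)
print(s["time_s"],np.round(s["position"],4),np.round(s["qvel"],1))
E
```

```text
19.825 [0.5726 0.0782 0.073 ] [-0.  -0.4 -0.1  0.1 -0.1  0. ]
```

View pics/w8.png

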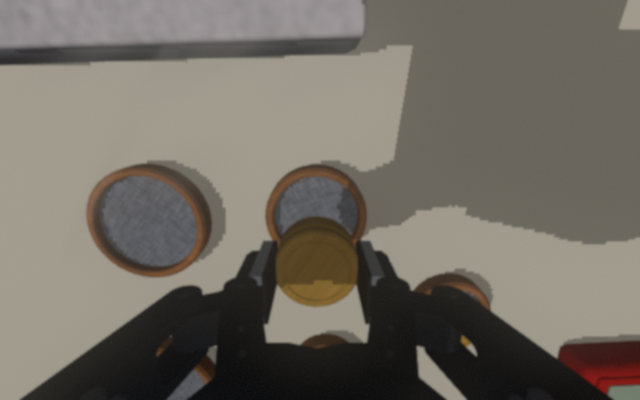

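The held 42 mm weight is at (317,262), over its case at (316,214). The 54 mm case is at (150,220).

```bash
python3 - <<'E'
from h import *
d=load("w8.npz"); s=d.pop("s").item()
under(d,s,(316,214),218,50)
under(d,s,(150,220),300,62)
E
```

```text
case [0.5716 0.0812 0.0677] 67
case [0.4532 0.0737 0.0813] 127
```

Emit:
{"fn": "apply_moves", "kwargs": {
  "series": [
    [0,0,20,0,0,0,0],
    [0,0,16,0,0,0,0],
    [0,0,8,0,0,0,0],
    [0,0,3,0,0,0,0],
    [0,0,0,0,0,0,0],
    [0,0,0,0,0,0,0]
  ]
}}

```text
time_s: 20.62
position: [0.5724, 0.0781, 0.0255]
tool_rot: [[-0.001, 1.0, 0.001], [1.0, 0.001, -0.0], [-0.0, 0.001, -1.0]]
ft_force: [0.7, -0.1, -2.4]
grip_width: 0.0398
gripper_force: 50.9
```

Emit:
{"fn": "apply_moves", "kwargs": {
  "series": [
    [1,0,2.5,0,0,0,0],
    [0,0,1.5,0,0,0,0],
    [0,0,1,0,0,0,0],
    [0,0,0.8,0,0,0,0],
    [0,0,0,0,0,0,0],
    [0,0,0,0,0,0,0]
  ]
}}

```text
time_s: 21.38
position: [0.5721, 0.0791, 0.0198]
tool_rot: [[-0.001, 1.0, 0.0], [1.0, 0.001, -0.0], [-0.0, 0.0, -1.0]]
ft_force: [-3.0, -0.0, 6.4]
grip_width: 0.0398
gripper_force: 51.7
```

Emit:
{"fn": "apply_moves", "kwargs": {
  "series": [
    [0,0,0,0,0,0,0.53],
    [0,0,0,0,0,0,0.6],
    [0,0,0,0,0,0,0.68],
    [0,0,-15,0,0,0,0.8],
    [0,0,-40,0,0,0,1],
    [0,0,-55,0,0,0,1],
    [41,-16,0,0,0,0,1],
    [41,-16,0,0,0,0,1],
    [41,-16,0,0,0,0,1],
    [41,-16,0,0,0,0,1],
    [0,0,12,0,0,0,1],
    [0,0,0,0,0,0,1]
  ]
}}

```text
time_s: 22.88
position: [0.5078, 0.2426, 0.1169]
tool_rot: [[-0.001, 1.0, -0.001], [1.0, 0.001, -0.001], [-0.001, -0.001, -1.0]]
ft_force: [-0.1, -0.2, 0.3]
grip_width: 0.0855
gripper_force: 0.0
```

Emit:
{"fn": "apply_moves", "kwargs": {
  "series": [
    [0,0,10,0,0,0,1],
    [0,0,0,0,0,0,1],
    [0,0,0,0,0,0,1]
  ]
}}

```text
time_s: 23.25
position: [0.5083, 0.2426, 0.1073]
tool_rot: [[0.0, 1.0, 0.0], [1.0, -0.0, 0.0], [0.0, 0.0, -1.0]]
ft_force: [-0.4, 0.4, -0.6]
grip_width: 0.0856
gripper_force: 0.0
```

```bash
python3 - <<'E'
from h import *
s,d=snap("w9"); np.savez("w9.npz",s=s,**d)
print(s["time_s"],np.round(s["position"],4),np.round(s["qvel"],1))
piles(d,s)
E
```

```text
23.25 [0.5083 0.2426 0.1073] [ 0.3 -0.2 -0.1 -0.  -0.1 -0. ]
0.08 7341 z 0.0794 px [286.  37.] enc [492.5 354.1] 52.4 circ [492.6 350.8  46.9]
0.08 8270 z 0.0792 px [316. 230.] enc [507.8 244.7] 65.4 circ [507.7 244.6  63.9]
```

View pics/w9.png

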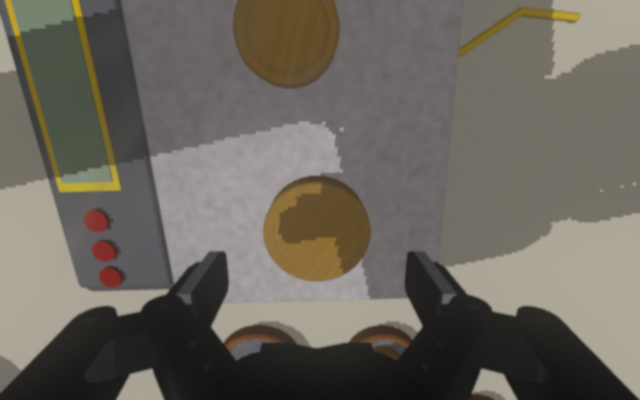

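Emit:
{"fn": "apply_moves", "kwargs": {
  "series": [
    [1.5,-0.5,15,0,0,0,1],
    [0,0,15,0,0,0,1],
    [0,0,10,0,0,0,1],
    [0,0,4,0,0,0,1],
    [0,0,0,0,0,0,1],
    [0,0,0,0,0,0,0.8],
    [0,0,0,0,0,0,0.5],
    [0,0,0,0,0,0,0],
    [0,0,0,0,0,0,0],
    [0,0,0,0,0,0,0]
  ],
  "grip_force": 80
}}

```text
time_s: 24.55
position: [0.5081, 0.2447, 0.0647]
tool_rot: [[-0.001, 1.0, 0.002], [1.0, 0.001, 0.0], [0.0, 0.002, -1.0]]
ft_force: [-0.6, -0.8, 7.7]
grip_width: 0.0629
gripper_force: 86.1
```

Emit:
{"fn": "apply_moves", "kwargs": {
  "series": [
    [0,0,-3,0,0,0,0],
    [0,0,-12,0,0,0,0],
    [0,0,-25,0,0,0,0],
    [0,0,-15,0,0,0,0],
    [-40,-8,0,0,0,0,0],
    [-48,-10,0,0,0,0,0],
    [-48,-10,0,0,0,0,0],
    [-48,-10,0,0,0,0,0],
    [-48,-10,0,0,0,0,0],
    [-48,-10,0,0,0,0,0],
    [-30,-7,10,0,0,0,0],
    [-14,-3,10,0,0,0,0]
  ]
}}

```text
time_s: 26.05
position: [0.4395, -0.0808, 0.0982]
tool_rot: [[0.001, 1.0, 0.001], [1.0, -0.001, -0.0], [-0.0, 0.001, -1.0]]
ft_force: [-0.1, 0.7, -5.7]
grip_width: 0.0627
gripper_force: 89.3
```

Emit:
{"fn": "apply_moves", "kwargs": {
  "series": [
    [0,0,20,0,0,0,0],
    [0,0,15,0,0,0,0],
    [0,0,0,0,0,0,0],
    [0,0,0,0,0,0,0]
  ]
}}

```text
time_s: 26.55
position: [0.4401, -0.0793, 0.0637]
tool_rot: [[-0.001, 1.0, 0.001], [1.0, 0.001, -0.0], [-0.0, 0.001, -1.0]]
ft_force: [0.9, 0.1, -6.3]
grip_width: 0.0624
gripper_force: 89.3
```

```bash
python3 - <<'E'
from h import *
s,d=snap("w10"); np.savez("w10.npz",s=s,**d)
print(s["time_s"],np.round(s["position"],4),np.round(s["qvel"],1))
E
```

```text
26.55 [ 0.4401 -0.0793  0.0637] [-0.1 -0.4 -0.1 -0.1 -0.1 -0.1]
```

View pics/w10.png

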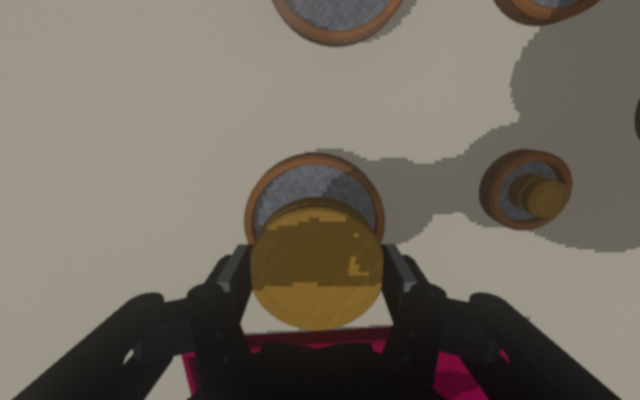

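The held 66 mm weight is at (317,266), over its case at about (315,218). The 24 mm weight sits upright in its well at (530,192).

```bash
python3 - <<'E'
from h import *
d=load("w10.npz"); s=d.pop("s").item()
under(d,s,(315,220),216,68)
E
```

```text
case [ 0.4379 -0.0785  0.091 ] 61
```

Emit:
{"fn": "apply_moves", "kwargs": {
  "series": [
    [0,0,20,0,0,0,0],
    [0,0,15,0,0,0,0],
    [0,0,7,0,0,0,0],
    [0,0,1,0,0,0,0],
    [0,0,0,0,0,0,0],
    [0,0,0,0,0,0,0]
  ]
}}

```text
time_s: 27.35
position: [0.44, -0.0796, 0.0207]
tool_rot: [[-0.001, 1.0, 0.001], [1.0, 0.001, -0.0], [-0.0, 0.001, -1.0]]
ft_force: [0.3, -0.1, -5.8]
grip_width: 0.0625
gripper_force: 89.6
```

Emit:
{"fn": "apply_moves", "kwargs": {
  "series": [
    [-0.5,-1,2.5,0,0,0,0],
    [0,0,1.5,0,0,0,0],
    [0,0,1,0,0,0,0],
    [0,0,0.8,0,0,0,0],
    [0,0,0,0,0,0,0],
    [0,0,0,0,0,0,0]
  ]
}}

```text
time_s: 28.1
position: [0.4388, -0.08, 0.0148]
tool_rot: [[-0.001, 1.0, 0.0], [1.0, 0.001, -0.0], [-0.0, 0.0, -1.0]]
ft_force: [-3.5, 0.1, 5.0]
grip_width: 0.0626
gripper_force: 90.6
```

Emit:
{"fn": "apply_moves", "kwargs": {
  "series": [
    [0,0,0,0,0,0,0.8],
    [0,0,0,0,0,0,0.88],
    [0,0,0,0,0,0,1],
    [0,0,-15,0,0,0,1],
    [0,0,-40,0,0,0,1],
    [0,0,-55,0,0,0,1],
    [56,7,0,0,0,0,1],
    [56,7,0,0,0,0,1],
    [56,7,0,0,0,0,1],
    [56,7,0,0,0,0,1],
    [56,7,0,0,0,0,1],
    [56,7,0,0,0,0,1]
  ]
}}

```text
time_s: 29.6
position: [0.4805, 0.258, 0.1244]
tool_rot: [[-0.001, 1.0, 0.0], [1.0, 0.001, 0.0], [0.0, 0.0, -1.0]]
ft_force: [1.5, -0.8, 0.1]
grip_width: 0.0853
gripper_force: 0.0
```

Emit:
{"fn": "apply_moves", "kwargs": {
  "series": [
    [56,7,0,0,0,0,1],
    [42,5,0,0,0,0,1],
    [0,0,12,0,0,0,1],
    [0,0,6,0,0,0,1],
    [0,0,0,0,0,0,1],
    [0,0,0,0,0,0,1]
  ]
}}

```text
time_s: 30.35
position: [0.4927, 0.3533, 0.1068]
tool_rot: [[0.0, 1.0, 0.0], [1.0, -0.0, 0.0], [0.0, 0.0, -1.0]]
ft_force: [-0.1, 1.0, -0.0]
grip_width: 0.0855
gripper_force: 0.0
```

```bash
python3 - <<'E'
from h import *
s,d=snap("w11"); np.savez("w11.npz",s=s,**d)
print(s["time_s"],np.round(s["position"],4),np.round(s["qvel"],1))
piles(d,s)
E
```

```text
30.35 [0.4927 0.3533 0.1068] [ 0.2 -0.2 -0.2 -0.1  0.1 -0. ]
0.08 5550 z 0.0792 px [317. 229.] enc [492.6 356.9] 53.6 circ [492.4 356.7  52. ]
```

Emit:
{"fn": "apply_moves", "kwargs": {
  "series": [
    [2,0,15,0,0,0,1],
    [0,0,15,0,0,0,1],
    [0,0,8,0,0,0,1],
    [0,0,3,0,0,0,1],
    [0,0,0,0,0,0,1],
    [0,0,0,0,0,0,0.8],
    [0,0,0,0,0,0,0.5],
    [0,0,0,0,0,0,0],
    [0,0,0,0,0,0,0],
    [0,0,0,0,0,0,0]
  ],
  "grip_force": 70
}}

```text
time_s: 31.65
position: [0.4928, 0.3562, 0.0665]
tool_rot: [[-0.001, 1.0, 0.002], [1.0, 0.001, 0.001], [0.001, 0.002, -1.0]]
ft_force: [0.1, -1.0, 5.2]
grip_width: 0.0513
gripper_force: 72.4
```

Emit:
{"fn": "apply_moves", "kwargs": {
  "series": [
    [0,0,-3,0,0,0,0],
    [0,0,-12,0,0,0,0],
    [0,0,-25,0,0,0,0],
    [0,0,-15,0,0,0,0],
    [-40,-6,0,0,0,0,0],
    [-48,-7,0,0,0,0,0],
    [-48,-7,0,0,0,0,0],
    [-48,-7,0,0,0,0,0],
    [-48,-7,0,0,0,0,0],
    [-36,-5,0,0,0,0,0],
    [-15,-2,10,0,0,0,0],
    [0,0,10,0,0,0,0]
  ]
}}

```text
time_s: 33.15
position: [0.4517, 0.0728, 0.1]
tool_rot: [[0.001, 1.0, 0.0], [1.0, -0.001, 0.0], [0.0, 0.0, -1.0]]
ft_force: [0.3, 1.2, -4.3]
grip_width: 0.0504
gripper_force: 73.8
```

Emit:
{"fn": "apply_moves", "kwargs": {
  "series": [
    [0,0,20,0,0,0,0],
    [0,0,15,0,0,0,0],
    [0,0,0,0,0,0,0],
    [0,0,0,0,0,0,0]
  ]
}}

```text
time_s: 33.65
position: [0.4519, 0.0736, 0.0656]
tool_rot: [[-0.002, 1.0, 0.0], [1.0, 0.002, 0.0], [0.0, 0.0, -1.0]]
ft_force: [-0.4, 0.4, -3.4]
grip_width: 0.0509
gripper_force: 73.9
```

```bash
python3 - <<'E'
from h import *
s,d=snap("w12"); np.savez("w12.npz",s=s,**d)
print(s["time_s"],np.round(s["position"],4),np.round(s["qvel"],1))
under(d,s,(316,218),216,60)
E
```

```text
33.65 [0.4519 0.0736 0.0656] [-0.4 -0.6 -0.2 -0.1  0.  -0.1]
case [0.4509 0.0755 0.0797] 62
```

View pics/w12.png

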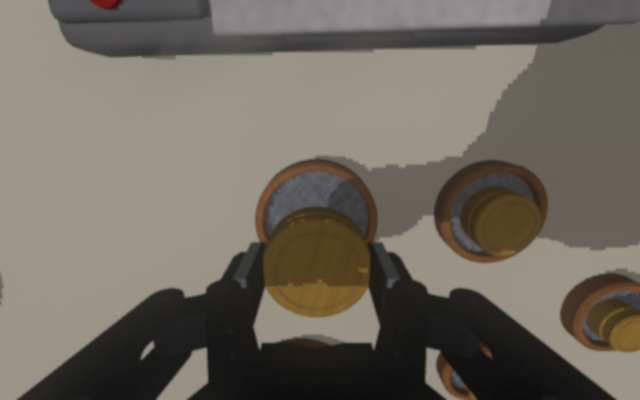

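The 54 mm weight, held at (317,262), is lined up with its case at (316,215). The 42 and 32 mm weights sit upright in theirs.

Emit:
{"fn": "apply_moves", "kwargs": {
  "series": [
    [0,0,20,0,0,0,0],
    [0,0,15,0,0,0,0],
    [0,0,7,0,0,0,0],
    [0,0,1,0,0,0,0],
    [0,0,0,0,0,0,0],
    [0,0,0,0,0,0,0]
  ]
}}

```text
time_s: 34.45
position: [0.4519, 0.073, 0.0229]
tool_rot: [[-0.001, 1.0, 0.001], [1.0, 0.001, -0.0], [-0.0, 0.001, -1.0]]
ft_force: [0.2, 0.1, -4.0]
grip_width: 0.0511
gripper_force: 74.1
```

Emit:
{"fn": "apply_moves", "kwargs": {
  "series": [
    [0,0,2.5,0,0,0,0],
    [0,0,1.5,0,0,0,0],
    [0,0,1,0,0,0,0],
    [0,0,0.8,0,0,0,0],
    [0,0,0,0,0,0,0],
    [0,0,0,0,0,0,0]
  ]
}}

```text
time_s: 35.2
position: [0.4516, 0.073, 0.0167]
tool_rot: [[-0.001, 1.0, 0.0], [1.0, 0.001, 0.0], [0.0, 0.0, -1.0]]
ft_force: [-0.4, -0.3, -4.6]
grip_width: 0.0511
gripper_force: 74.2
```

Not touching the floor yet, so I'll lower it a little further.

Emit:
{"fn": "apply_moves", "kwargs": {
  "series": [
    [0,0,0.4,0,0,0,0],
    [0,0,0.2,0,0,0,0],
    [0,0,0,0,0,0,0],
    [0,0,0,0,0,0,0]
  ]
}}

```text
time_s: 35.7
position: [0.4517, 0.073, 0.0165]
tool_rot: [[-0.001, 1.0, 0.001], [1.0, 0.001, -0.0], [-0.0, 0.001, -1.0]]
ft_force: [-2.5, 0.5, 6.3]
grip_width: 0.051
gripper_force: 75.1
```

Emit:
{"fn": "apply_moves", "kwargs": {
  "series": [
    [0,0,0,0,0,0,0.66],
    [0,0,0,0,0,0,0.75],
    [0,0,0,0,0,0,0.85],
    [0,0,-15,0,0,0,0.9],
    [0,0,-40,0,0,0,1],
    [0,0,-55,0,0,0,1],
    [-20,20,-55,0,0,0,1],
    [-20,20,-55,0,0,0,1],
    [-20,20,0,0,0,0,1],
    [-20,0,0,0,0,0,1],
    [0,0,0,0,0,0,1],
    [0,0,0,0,0,0,1]
  ]
}}

```text
time_s: 37.2
position: [0.5115, -0.0064, 0.236]
tool_rot: [[-0.001, 1.0, -0.0], [1.0, 0.001, 0.0], [0.0, -0.0, -1.0]]
ft_force: [-0.6, 0.6, 0.5]
grip_width: 0.0852
gripper_force: 0.0
```

```bash
python3 - <<'E'
from h import *
s,d=snap("w13"); print(s["time_s"],np.round(s["position"],4))
C=cloud(d,s); hsv=cv2.cvtColor(d["frame"],cv2.COLOR_RGB2HSV)
b=(hsv[:,:,1]>110)&(hsv[:,:,0]>14)&(hsv[:,:,0]<30)
for n,(x,y),z in((66,(.439,-.08),.03),(54,(.4515,.073),.03),(42,(.572,.079),.032),(32,(.676,-.003),.032),(24,(.58,-.057),.032)):
    m=b&(np.hypot(C[:,:,0]-x,C[:,:,1]-y)<n/2000+.005)&(abs(C[:,:,2]-z)<.005); P=C[m]
    if len(P)<20: print(n,"hidden");continue
    A=np.c_[P[:,:2]-P[:,:2].mean(0),np.ones(len(P))]; k=np.linalg.lstsq(A,P[:,2],rcond=None)[0]
    print(n,len(P),"centre",P.mean(0).round(4),"tilt deg",np.degrees(np.hypot(*k[:2])).round(2))
E
```

```text
37.2 [ 0.5115 -0.0064  0.236 ]
66 2015 centre [ 0.4388 -0.0792  0.029 ] tilt deg 0.2
54 1755 centre [0.451  0.0727 0.0294] tilt deg 0.08
42 1122 centre [0.571  0.0772 0.0313] tilt deg 0.37
32 578 centre [ 0.6744 -0.004   0.0309] tilt deg 1.23
24 271 centre [ 0.5787 -0.0565  0.0309] tilt deg 1.98
```

View pics/w13.png

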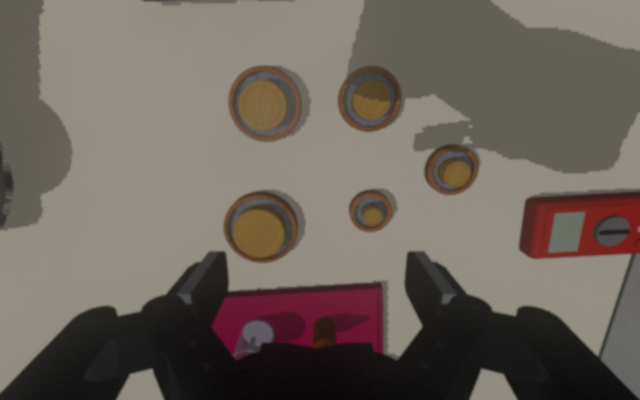

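All five weights lie flat in their wells: 66 at (258,232), 54 at (262,105), 42 at (371,100), 32 at (456,173) and 24 at (373,215). The beaker and bottle are undisturbed on the tray.

```bash
python3 -c "
from rig import env
print(env.close_job())"
```

```text
the job is handed in; nothing more can be done
None
```

All five brass weights are back in their own cases, set down gently and lying flat; the beaker and dropper bottle were left where they were, and the job was handed in at about 37 s of the 102 s allowed.

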